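Carry the copper medallion on the flat lifter to the empty stand

ROBOT

A 6-joint arm with a two-finger parallel gripper is mounted at the origin on the work surface. World frame = base frame: x ahead of the robot, y to its left, z up, the work surface at z = 0. Lengths are in mm, angles in rad, forces in N, time in s.
With the tool pointing down it reaches from about 275 to 750 mm from the base axis. Payload 10.2 kg.
Tool frame: the origin (TCP) lies at the very end of the fingers, on their centre line; the grasp point (between the pads) lies 19 mm behind it; z points along the fingers, y is the line along which they close (so a half turn about z gives the same grasp; the last joint's range is limited). The gripper opens to 85 mm and grips with 20 to 120 N. Pads are 22 mm wide; open, the fingers measure 114 mm over their backs; the gripper's body (76 mm by 85 mm) begins 54 mm behind the grasp point. The pads swing forward as they close: fully open they stand 13 mm farther back than shut.
Start: joints at [0.899, 0.313, 1.498, -0, 1.331, -0.223], TCP at [227.802, 473.009, 231.294] pointing down, gripper open.
Joint ranges: [-2.94, 2.94], [-0.97, 2.17], [0.19, 2.56], [-1.23, 4.37], [0.02, 3.11], [-2.88, 2.88]. Speed limits (rad/s): [2.39, 2.39, 3.01, 3.14, 3.14, 3.14].

INTERFACE

Orientations are given as a unit quaternion [w, x, y, z].
In Python, from rig import ctrl, optics gives the robot as it stands. The module is installed in compiled form; this text tells all that it offers.
- The arm moves only by the shell command python3 -m handwheel 'ROWS' [FORCE]. ROWS is JSON, a list that holds one entry, the list of rows, each a list of 5 numbers: the gripper command: -1 is fully open, 1 is shut, values between are in proportion, then the shift along the world's x, y, z in units of 50 mm (1.0 is 50 mm), then the turn about the world's z in units of 8 degrees (1.0 is 8 degrees). In form: [[[gripper, tx, ty, tz, twist], ...]]. A call has 1 to 10 rows; each row shifts and turns the commanded pose from where the row before left it; what a row does not reach is not made up. A row lasts 1/10 s, in which the tool goes at most 50 mm and 8.59 degrees, less where a joint would pass 70% of its speed; a pose out of reach is approached as far as the arm can. A call is refused whole if a number of a shift passes 1 or a number of a turn 1, either way. A call with a gripper value outside its range is refused whole. The fingers move at their own pace and stop on an object; FORCE is the grip in N (left out, the last holds). Time passes only in rows, so rows that do not move let the fingers close. It gives the time, the measured TCP pose, the force, the opening and the grip force at its end, in the units of the state.
- ctrl.sense(): the state, without advancing time (a new reading comes with each control period).
- optics.capture(name): name is "side" or "top"; returns a dict with "img" (480x640x3 uint8, blue, green, red), "K" (3x3 intrinsics, pixels), "R" (3x3) and "t" (3): a world point X has camera coordinates R X + t. Camera axes: x right, y down, z forward; pixel columns grow to the right and rows downward; lengths in mm; the calibration is good to about 2 mm. A picture is of the moment at which its call begins. There is no depth.
- ctrl.finish_job(): hands the job in; it is judged then, once.
The state is a dict: "time_s": time; "joints": joint angles; "dq": joint speeds; "tau": joint torques, N m; "eef_pos": TCP position; "ee_rot": TCP orientation; "force": force on the tool from outside, world axes, zero at the start; "wrist_torque": the same for the moment, N m; "grip_width": opening from 0.0 (shut) to 1.0 (fully open); "grip_force": force on a finger pad.
Only numpy, scipy, OpenCV 4.12 (cv2) and the standard library are available. Lean on these libraries where they do the work, as an engineer would, in place of code of your own. Each camera call takes 0.05 s, during which the arm holds its last target. There are 200 camera calls.

TASK

The round copper medallion lies loose on the blade of the flat lifter. Pick the lifter up by its wooden handle and, keeping the medallion level and not touching it with the fingers, lower the blade between the two rails of the empty iron stand so that the medallion is left lying centred on the rails. Then draw the lifter out and lay it flat on the bench, leaving the square plaque on the other stand alone.

Things in the scene. Friction and masses are not known exactly. Their poses are not given: they have to be found in the camera images.
- lifter: Loose flat tool, 0.2 kg, on the bench. Origin: on its flat underside, below the grip point; x towards the blade tip, z up. Straight-sided wooden handle 20 mm wide, 36 high, x -80 to 40 mm; then a flat steel plate 4 mm thick at the bottom: neck 16 mm wide, blade 32 mm wide from x 53 to 125 mm. Not the shorter, narrower scraper farther to the robot's right
- medallion: Round copper disc, 80 mm in diameter, 3 mm thick, about 0.13 kg, loose on the lifter's blade, its centre about 100 mm ahead of the lifter's origin; it overhangs the blade on both sides. Origin: centre of its underside, z up
- stand: Empty iron stand fixed to the bench: base plate 90 x 90 x 8 mm and two level rails along its x axis, 90 mm long, 16 wide, tops 40 mm above the bench. The gap between them (58 mm, y -29 to 29) is open above and at both ends down to the base plate. Origin: centre of the underside; x along the rails, away from the robot. A second stand like it holds the plaque
- plaque: Square copper plaque, 74 x 74 mm, 3 mm thick, loose on the rails of the other stand, to be left where it is. Origin: centre of its underside
There are look-alikes about, which are no part of the job. Several things look just like the lifter: the one meant starts farthest to the robot's right. Leave any black look-alike of the medallion alone.

How it is judged (in metres and radians):
On the way, in this order (a step that is already met when the one before it is completed fails the run):
1. the medallion is carried level on the lifter, more than 60 mm above the bench (height (world z) of medallion above 0.06 m and contact force between medallion and lifter above 0.2 N and angle between medallion's own z axis and vertical below 0.2 rad), for 0.3 s.
2. the medallion lies on the rails of the empty stand, clear of the lifter, its centre within 15 mm of the stand's centre (horizontal distance between medallion and stand below 0.015 m and contact force between medallion and stand above 0.2 N and contact force between medallion and lifter below 0.05 N), for 0.2 s.
At the end, for the whole second after the job is handed in: The medallion lies at rest, flat on the empty stand's rails, within 15 mm of its centre; the lifter lies at rest flat on the bench itself, not on the stand (under 4 mm above it, tilt under 0.04 rad), clear of the medallion; the plaque is within 20 mm of its start (all of step 2 and height (world z) of medallion between 0.036 and 0.044 m and angle between medallion's own z axis and vertical below 0.08 rad and linear speed of each of medallion, lifter below 0.02 m/s and height (world z) of lifter below 0.004 m and angle between lifter's own z axis and vertical below 0.04 rad and distance of plaque from where it was at the start of the episode below 0.02 m); the robot touches nothing.
It fails at once if the medallion is tilted by more than 15 degrees (angle between medallion's own z axis and vertical above 0.26 rad).
It fails at once if the fingers touch the medallion (contact force between the fingers and medallion above 0.5 N).
It fails at once if the square plaque is moved by more than 20 mm (distance of plaque from where it was at the start of the episode above 0.02 m).
It also fails if it takes over 48 s, if anything falls off the work surface, if the arm or the gripper's body presses on something with over 40 N, if the wrist force passes 120 N, or if a joint passes its speed limit or range.

## Working session

There is one attempt and no reset: what is moved stays moved. The work goes in short steps, Python scripts to look and compute and a shell command to move; the robot and the scene stay as the last step left them, time stands still between calls to the robot, and variables do not carry over. Pictures are saved under pics/ and viewed, at most 10 in all, crops included, and the job is handed in when it is done.

```bash
mkdir -p pics
python3 - <<'E'
from rig import ctrl, optics
import cv2,pickle
for n in("top","side"):
    c=optics.capture(n); pickle.dump(c,open(f"{n}.pkl","wb")); cv2.imwrite(f"pics/{n}0.png",c["img"]); print(n,c["K"].round(1).tolist(),c["R"].round(3).tolist(),c["t"].round(1).tolist())
s=ctrl.sense();print(s["time_s"],s["eef_pos"],s["ee_rot"],s["force"])
E
```

```text
top [[601.8, 0.0, 311.8], [0.0, 601.8, 229.5], [0.0, 0.0, 1.0]] [[0.008, -1.0, 0.0], [-0.994, -0.008, -0.112], [0.112, 0.001, -0.994]] [-4.5, 501.1, 1123.6]
side [[456.0, 0.0, 311.6], [0.0, 456.0, 236.8], [0.0, 0.0, 1.0]] [[0.775, -0.632, -0.005], [-0.397, -0.481, -0.781], [0.491, 0.607, -0.624]] [-408.9, 244.8, 667.1]
0.1 [227.6629638  472.82884541 230.77788542] [-2.66699110e-04  2.22528163e-01  9.74926086e-01 -5.21215227e-04] [0.05019861 0.5646816  0.41124563]
```

View pics/top0.png

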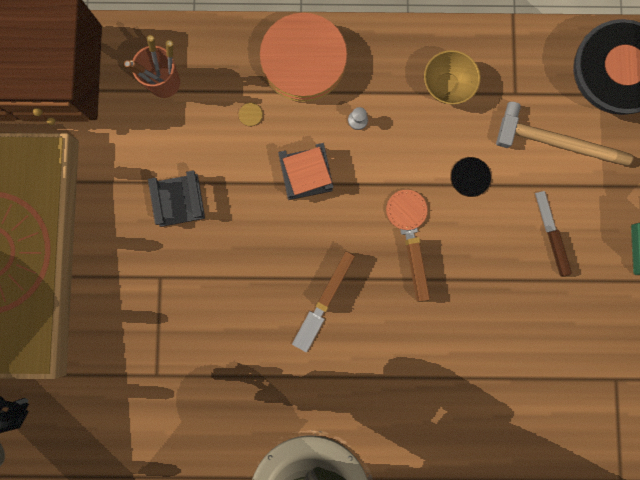

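View pics/side0.png

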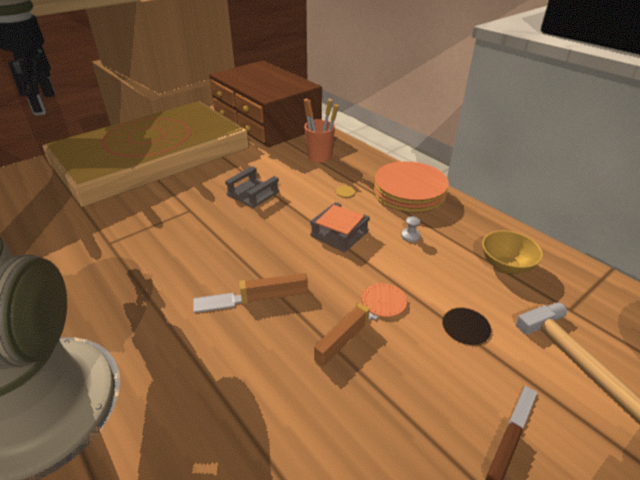

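The top view shows the lifter candidates: handle (417,270) with the copper disc at (407,210), a bare look-alike at (325,300), and the scraper at (553,235). The disc candidates are copper (407,210), black (471,177), and the plate stack (303,55). The empty stand is at (177,199) and the plaque stand at (306,172). I choose the lifter at (417,270), which carries the medallion and is the rightmost one apart from the scraper.

```bash
cat > h.py <<'E'
import numpy as np,cv2,pickle
def ray(c,px,z):
    K,R,t=map(np.array,(c["K"],c["R"],c["t"])); C=-R.T@t
    p=np.atleast_2d(px).astype(float); d=np.c_[p,np.ones(len(p))]@np.linalg.inv(K).T@R
    return C+d*((z-C[2])/d[:,2])[:,None]
def blob(c,roi,f,mina=20):
    x0,y0,x1,y1=roi; im=c["img"][y0:y1,x0:x1]; h=cv2.cvtColor(im,cv2.COLOR_BGR2HSV).astype(int)
    m=f(h[...,0],h[...,1],h[...,2]).astype(np.uint8)
    n=max(cv2.findContours(m,cv2.RETR_EXTERNAL,cv2.CHAIN_APPROX_NONE)[0],key=cv2.contourArea)
    return n[:,0,:]+[x0,y0]
def rect(P):
    return cv2.minAreaRect(P[:,:2].astype(np.float32))
E
python3 - <<'E'
from h import *
c=pickle.load(open("top.pkl","rb")); im=c["img"]; h=cv2.cvtColor(im,cv2.COLOR_BGR2HSV)
for n,(x,y) in dict(disc=(407,205),handle=(419,275),handle2=(414,250),wood=(440,280),ferr=(413,241),rail1=(157,200),rail2=(196,195),base=(177,200),blade=(409,233)).items(): print(n,h[y,x])
a=cv2.resize(im[165:315,360:460],None,fx=4,fy=4,interpolation=0); b=cv2.resize(im[160:235,140:215],None,fx=5,fy=5,interpolation=0)
o=np.zeros((600,775,3),np.uint8); o[:,:400]=a; o[:375,400:]=b; cv2.imwrite("pics/crop1.png",o)
E
```

```text
disc [  9 155 202]
handle [ 12 155 135]
handle2 [ 13 155 138]
wood [ 15 132  60]
ferr [ 19 152 168]
rail1 [10 10 77]
rail2 [20 10 75]
base [10 15 51]
blade [ 25  11 140]
```

View pics/crop1.png

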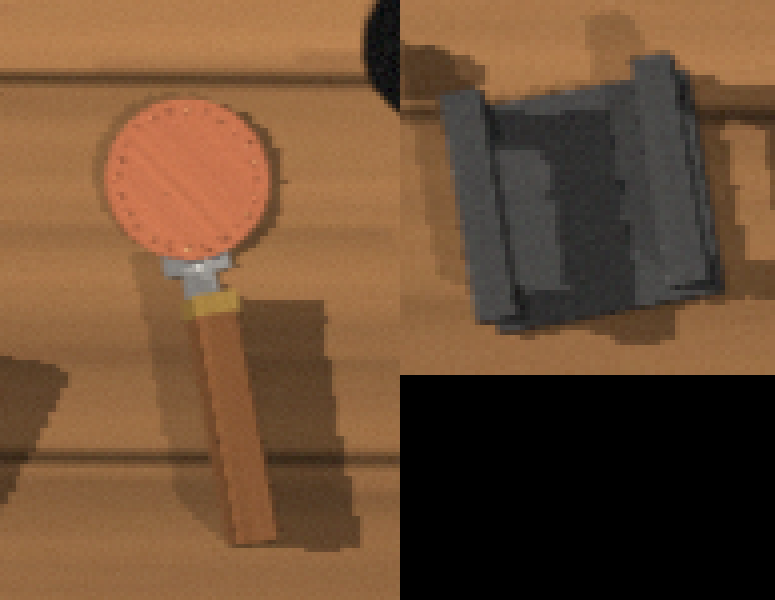

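The crop confirms the choice: the copper disc with its dotted rim is at (406.8,210), and its wooden handle runs from (414,241) to (424,300). The empty stand's rail tops are clear, centred near (175,198), with its axis turned slightly.

Run:
```python
from h import *
c=pickle.load(open("top.pkl","rb"))
d=blob(c,(370,170,445,235),lambda h,s,v:(h<12)&(s>120)&(v>165))
P=ray(c,d,7); (cx,cy),r=cv2.minEnclosingCircle(P[:,:2].astype(np.float32)); print("disc",cx,cy,r)
q=lambda u:np.array(u,float)/4+[360,165]
H=ray(c,q([(236,545),(276,540),(240,314),(199,317)]),36)[:,:2]; print("handle",H.round(1).tolist())
n=H[:2].mean(0);f=H[2:].mean(0);a=f-n;print("len",np.hypot(*a),"yaw",np.degrees(np.arctan2(a[1],a[0])),"w",np.hypot(*(H[0]-H[1])))
u=a/np.hypot(*a);print("origin",n+80*u,"disc along",(np.array([cx,cy])-n-80*u)@u,"cross",np.cross(u,np.array([cx,cy])-n))
s=lambda u:(np.array(u,float)-[400,0])/5+[140,160]
S=ray(c,s([(441,92),(485,92),(518,320),(476,324),(631,57),(675,55),(708,290),(668,293)]),40)[:,:2];print("rails",S.round(1).tolist())
print("c",S.mean(0)); v=S[[0,1,4,5]].mean(0)-S[[2,3,6,7]].mean(0);print(np.hypot(*v),np.degrees(np.arctan2(v[1],v[0])))
w=S[[0,1,2,3]].mean(0)-S[4:].mean(0);print("sep",np.hypot(*w),np.degrees(np.arctan2(w[1],w[0]))-90)
for nm,px in dict(pl=(308,170),oth=(177,199)).items(): print(nm,ray(c,px,43))
# side check of disc
c=pickle.load(open("side.pkl","rb"))
print("side disc",ray(c,(385,302),7), "stand(side)",ray(c,(252,184),40), "handle near/far", ray(c,[(319,352),(364,311)],36))
```

```text
disc 545.130126953125 -184.698486328125 39.99351501464844
handle [[366.4, -202.6], [368.9, -221.3], [475.2, -205.7], [473.6, -186.3]]
len 107.91072712982206 yaw 8.507132665284166 w 18.954435464038657
origin [ 446.79119428 -200.11487855] disc along 99.53754007152268 cross 0.6992454597706015
rails [[595.4, 313.4], [595.5, 296.5], [507.8, 280.7], [506.2, 296.6], [609.6, 241.1], [610.6, 224.3], [519.9, 209.0], [518.6, 224.2]]
c [557.95870224 260.73062205]
91.10686127224278 10.23600976548423
sep 73.39055029688826 10.560835425132723
pl [[613.71329211   7.88822862  43.        ]]
oth [[555.51728195 256.26113719  43.        ]]
side disc [[ 540.88810124 -190.77547672    7.        ]] stand(side) [[549.23530683 245.60466734  40.        ]] handle near/far [[ 366.16802877 -216.07544464   36.        ]
 [ 477.14537071 -199.95049711   36.        ]]<stdin>:8: DeprecationWarning: Arrays of 2-dimensional vectors are deprecated. Use arrays of 3-dimensional vectors instead. (deprecated in NumPy 2.0)
```

```bash
python3 -m handwheel '[[[-1,0.15,-0.45,0,0.3],[-1,0.3,-0.9,0,0.3],[-1,0.32,-0.95,0,0.3],[-1,0.32,-0.95,0,0.3],[-1,0.32,-0.95,0,0.3],[-1,0.32,-0.95,0,0.3],[-1,0.32,-0.95,0,0.3],[-1,0.32,-0.95,0,0.3],[-1,0.32,-0.95,0,0.3],[-1,0.32,-0.95,0,0.3]]]' 100; python3 -m handwheel '[[[-1,0.32,-0.95,0,0.3],[-1,0.32,-0.95,0,0.3],[-1,0.32,-0.95,0,0.3],[-1,0.32,-0.9,-0.2,0.3],[-1,0.2,-0.5,-0.4,0],[-1,0,0,-0.5,0],[-1,0,0,-0.5,0],[-1,0,0,0,0],[-1,0,0,0,0]]]'
```

```text
time_s: 1.1
eef_pos: [378.0, 24.4, 231.3]
ee_rot: [0.0, 0.014, 1.0, 0.0]
force: [1.6, 1.1, 0.1]
grip_width: 1.0
grip_force: 0.0
time_s: 2.0
eef_pos: [452.0, -185.7, 151.9]
ee_rot: [-0.0, -0.069, 0.998, 0.0]
force: [0.3, -0.1, -0.5]
grip_width: 0.996
grip_force: 0.0
```

```bash
python3 -m handwheel '[[[-1,0.09,-0.26,-0.2,0.07],[-1,0,0,-0.5,0],[-1,0,0,-0.5,0],[-1,0,0,-0.5,0],[-1,0,0,-0.2,0],[-1,0,0,0,0],[-1,0,0,0,0]]]'
python3 - <<'E'
from rig import optics
import cv2,numpy as np
a=optics.capture("top")["img"][150:320,330:480]; b=optics.capture("side")["img"][200:380,260:450]
o=np.zeros((540,800,3),np.uint8); o[:340,:300]=cv2.resize(a,None,fx=2,fy=2); o[:450,310:785]=cv2.resize(b,None,fx=2.5,fy=2.5); cv2.imwrite("pics/pre.png",o)
E
```

```text
time_s: 2.7
eef_pos: [457.1, -199.2, 57.8]
ee_rot: [0.001, -0.074, 0.997, -0.001]
force: [0.1, 0.4, 0.4]
grip_width: 1.001
grip_force: 0.0
```

View pics/pre.png

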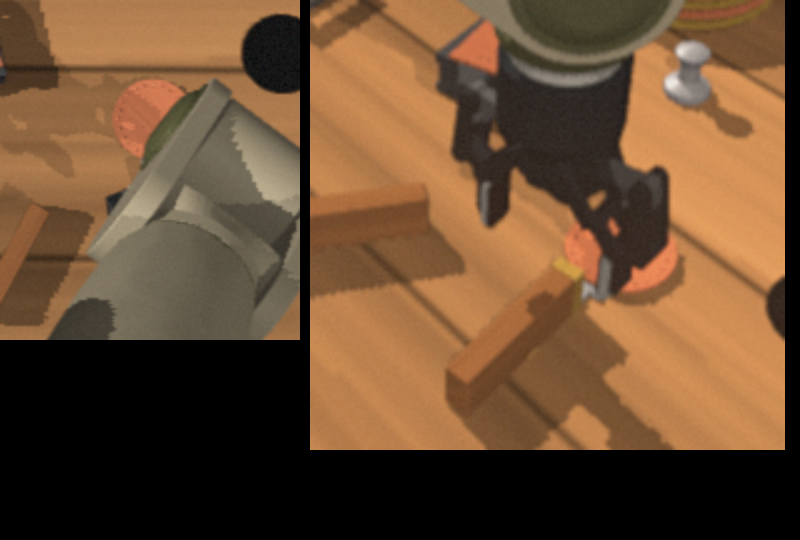

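The fingers (crop 490,215 and 610,285) straddle the handle line near its front end, and the medallion is clear ahead at (620,250). Next I lower and close.

```bash
python3 -m handwheel '[[[-1,0,0,-0.4,0],[-1,0,0,-0.4,0],[-1,0,0,-0.2,0],[-1,0,0,-0.04,0],[-1,0,0,0,0],[0,0,0,0,0],[0.3,0,0,0,0],[0.4,0,0,0,0],[0.5,0,0,0,0],[0.6,0,0,0,0]]]' 60;  python3 -m handwheel '[[[1,0,0,0,0],[1,0,0,0,0],[1,0,0,0,0],[1,0,0,0,0]]]' 110
```

```text
time_s: 3.8
eef_pos: [456.5, -198.8, 4.7]
ee_rot: [0.0, -0.074, 0.997, -0.0]
force: [0.1, -0.2, 1.7]
grip_width: 0.22
grip_force: 59.6
time_s: 4.2
eef_pos: [456.6, -198.8, 4.8]
ee_rot: [0.0, -0.074, 0.997, -0.0]
force: [-0.4, 1.0, 5.6]
grip_width: 0.216
grip_force: 107.2
```

Gripped at about 18 mm opening, which matches the handle width. I lift gently and check from the side.

```bash
python3 -m handwheel '[[[1,0,0,0.04,0],[1,0,0,0.1,0],[1,0,0,0.2,0],[1,0,0,0.3,0],[1,0,0,0.3,0],[1,0,0,0.3,0],[1,0,0,0.3,0],[1,0,0,0.2,0],[1,0,0,0.1,0],[1,0,0,0,0]]]';python3 -m handwheel '[[[1,0,0,0.04,0],[1,0,0,0,0],[1,0,0,0,0],[1,0,0,0,0]]]'
python3 - <<'E'
from rig import optics
import pickle
from h import *
for n in("top","side"):
    c=optics.capture(n); pickle.dump(c,open(f"{n}1.pkl","wb"))
cv2.imwrite("pics/lift.png",cv2.resize(c["img"][140:380,260:500],None,fx=2.5,fy=2.5))
E
```

```text
time_s: 5.2
eef_pos: [456.5, -198.8, 96.8]
ee_rot: [0.0, -0.074, 0.997, -0.0]
force: [0.1, -0.0, -3.3]
grip_width: 0.22
grip_force: 107.2
time_s: 5.6
eef_pos: [456.3, -198.7, 98.0]
ee_rot: [-0.0, -0.074, 0.997, 0.0]
force: [-0.2, -0.4, -3.6]
grip_width: 0.217
grip_force: 107.2
```

View pics/lift.png

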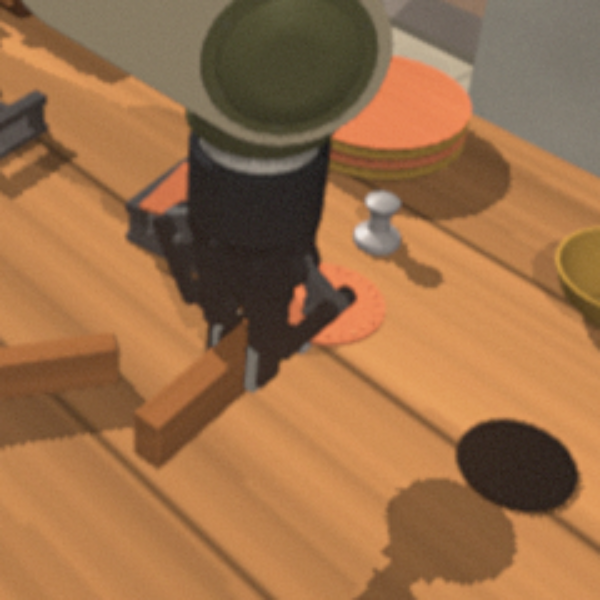

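The handle is level and the blade and medallion are up, with the disc behind the finger at (340,305) and its shadow separated. I carry it over to the stand.

```bash
python3 -m handwheel '[[[1,0,0.1,0,0],[1,0,0.2,0,0],[1,0,0.3,0,0],[1,0,0.4,0,0],[1,0,0.5,0,0],[1,0.03,0.5,0,0.03],[1,0.03,0.5,0,0.03],[1,0.03,0.5,0,0.03],[1,0.03,0.5,0,0.03],[1,0.03,0.5,0,0.03]]]';python3 -m handwheel '[[[1,0.03,0.5,0,0.03],[1,0.03,0.5,0,0.03],[1,0.03,0.5,0,0],[1,0.03,0.5,0,0],[1,0,0.5,0,0],[1,0,0.5,0,0],[1,0,0.5,0,0],[1,0,0.5,0,0],[1,0,0.4,0,0],[1,0,0.3,0,0]]]';python3 -m handwheel '[[[1,0,0.3,0,0],[1,0,0.2,0,0],[1,0,0.1,0,0],[1,0,0.05,0,0],[1,0,0,0,0],[1,0,0,0,0],[1,0,0,0,0]]]'
python3 - <<'E'
from rig import optics
import pickle
from h import *
o=np.zeros((500,800,3),np.uint8)
for i,(n,(x,y)) in enumerate(dict(top=(100,120),side=(170,110)).items()):
    c=optics.capture(n); pickle.dump(c,open(f"{n}2.pkl","wb"))
    o[:400,i*400:i*400+400]=cv2.resize(c["img"][y:y+160,x:x+160],None,fx=2.5,fy=2.5)
cv2.imwrite("pics/over.png",o)
E
```

```text
time_s: 6.7
eef_pos: [463.4, 3.4, 98.4]
ee_rot: [-0.0, -0.085, 0.996, 0.0]
force: [0.0, 0.1, -3.0]
grip_width: 0.218
grip_force: 107.4
time_s: 7.7
eef_pos: [468.8, 238.3, 98.3]
ee_rot: [-0.0, -0.089, 0.996, 0.0]
force: [-0.4, -0.0, -2.5]
grip_width: 0.215
grip_force: 107.4
time_s: 8.4
eef_pos: [470.0, 268.4, 98.3]
ee_rot: [-0.0, -0.088, 0.996, -0.0]
force: [0.7, -0.2, -3.0]
grip_width: 0.217
grip_force: 107.4
```

View pics/over.png

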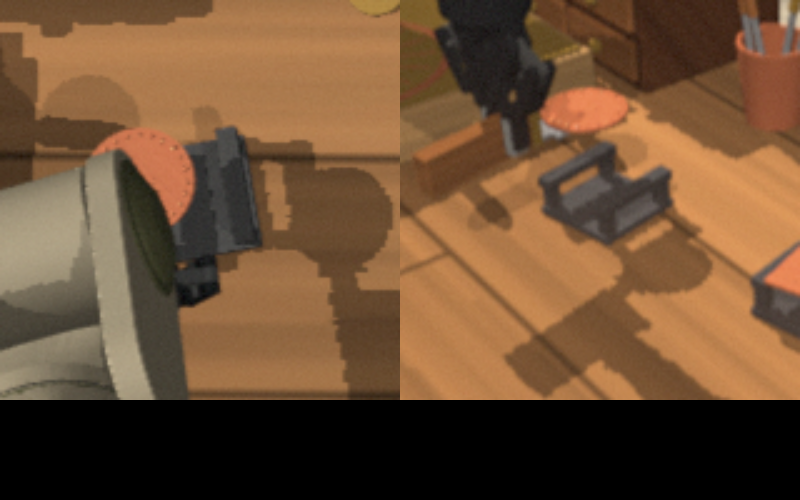

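I added one row too many, so it is 25 mm too far in y. The medallion still looks level, at crop (145,175) in the top view and (585,110) in the side view. I move it back and measure.

```bash
python3 -m handwheel '[[[1,0,-0.1,0,0.02],[1,0,-0.15,0,0],[1,0,-0.15,-0.1,0],[1,0,-0.09,-0.2,0],[1,0,0,-0.2,0],[1,0,0,-0.1,0],[1,0,0,0,0],[1,0,0,0,0],[1,0,0,0,0]]]'
cat > m.py <<'E'
from rig import optics,ctrl
import sys
from h import *
zt=float(sys.argv[1]); s=ctrl.sense(); print(s["eef_pos"].round(1))
f=lambda h,s,v:((h<12)|(h>176))&(s>115)&(v>150)
def circ(P):
    # robust circle of known radius 40 fitted to contour points
    from scipy.optimize import least_squares
    g=P[:,:2]; r=least_squares(lambda q:np.hypot(*(g-q).T)-40,g.mean(0),loss="soft_l1",f_scale=1.).x
    return r,np.median(np.abs(np.hypot(*(g-r).T)-40))
for n,roi in dict(top=(110,150,215,235),side=(195,125,290,210)).items():
    c=optics.capture(n); pickle.dump(c,open(f"{n}3.pkl","wb")); d=blob(c,roi,f); P=ray(c,d,zt); g=P[:,:2]
    h=cv2.convexHull(g.astype(np.float32))[:,0]
    print(n,len(d),"span",d.min(0),d.max(0),"circle",*circ(P),"encl",cv2.minEnclosingCircle(h))
E
python3 m.py 70
python3 - <<'E'
from h import *
a=pickle.load(open("top3.pkl","rb"))["img"][140:240,100:220];b=pickle.load(open("side3.pkl","rb"))["img"][110:230,180:300]
o=np.zeros((480,800,3),np.uint8);o[:333,:400]=cv2.resize(a,(400,333));o[:400,400:]=cv2.resize(b,(400,400));cv2.imwrite("pics/over2.png",o)
E
```

```text
time_s: 9.4
eef_pos: [470.1, 244.5, 68.6]
ee_rot: [0.0, -0.09, 0.996, 0.0]
force: [-0.6, 0.4, -3.4]
grip_width: 0.218
grip_force: 107.4
[470.1 244.5  68.6]
top 112 span [152 174] [193 207] circle [556.49661054 260.65952261] 1.4891629559297108 encl ((559.7307739257812, 259.15509033203125), 39.86164855957031)
side 78 span [233 160] [267 178] circle [559.14483203 262.71890755] 1.2173688563564724 encl ((558.8643798828125, 263.3326110839844), 43.04649353027344)
```

View pics/over2.png

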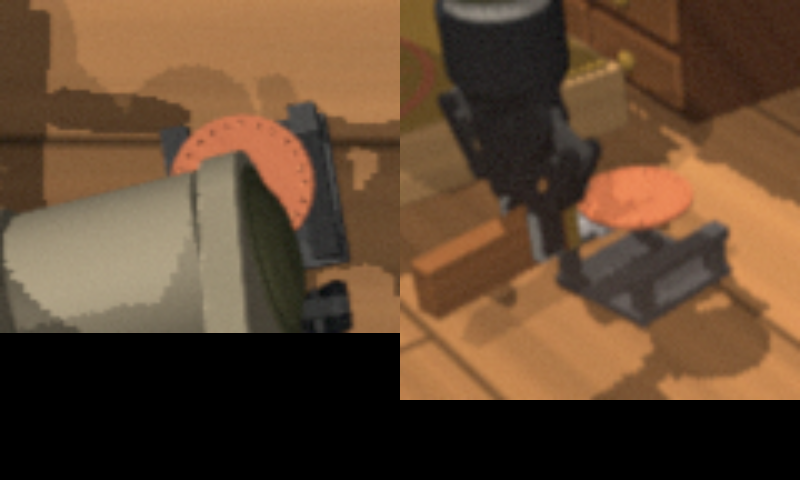

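The medallion measures (558,261), which agrees with the stand centre (558,260.7), and it is level. I lower through the gap.

```bash
python3 -m handwheel '[[[1,0,0,-0.06,0],[1,0,0,-0.12,0],[1,0,0,-0.12,0],[1,0,0,-0.08,0],[1,0,0,-0.06,0],[1,0,0,-0.06,0],[1,0,0,-0.06,0],[1,0,0,-0.06,0],[1,0,0,-0.06,0],[1,0,0,-0.06,0]]]'; python3 -m handwheel '[[[1,0,0,-0.08,0],[1,0,0,-0.05,0],[1,0,0,0,0],[1,0,0,0,0],[1,0,0,0,0]]]'; python3 m.py 43
python3 - <<'E'
from h import *
a=pickle.load(open("top3.pkl","rb"))["img"][140:240,100:220];b=pickle.load(open("side3.pkl","rb"))["img"][110:230,180:300]
o=np.zeros((480,800,3),np.uint8);o[:333,:400]=cv2.resize(a,(400,333));o[:400,400:]=cv2.resize(b,(400,400));cv2.imwrite("pics/down.png",o)
E
```

```text
time_s: 10.5
eef_pos: [470.0, 244.3, 31.2]
ee_rot: [0.0, -0.09, 0.996, 0.0]
force: [-1.4, -0.5, -2.4]
grip_width: 0.22
grip_force: 107.6
time_s: 11.0
eef_pos: [470.0, 244.3, 24.9]
ee_rot: [0.0, -0.09, 0.996, 0.0]
force: [1.0, 0.5, -1.8]
grip_width: 0.214
grip_force: 107.6
[470.  244.3  24.9]
top 113 span [155 177] [196 208] circle [556.15418475 259.82341424] 1.518510609512532 encl ((558.645263671875, 259.57659912109375), 39.72596740722656)
side 73 span [238 170] [268 188] circle [559.07548485 260.9854823 ] 1.5543078694468022 encl ((559.4758911132812, 261.0615234375), 41.978126525878906)
```

View pics/down.png

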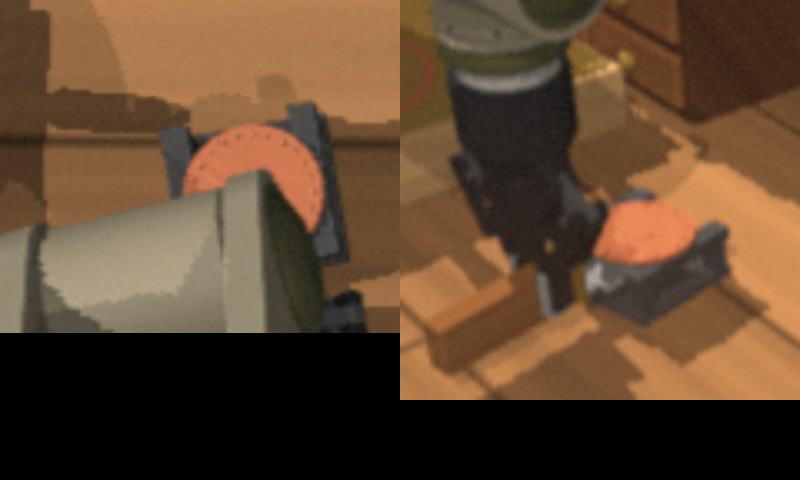

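The medallion is seated across both rails at (558,260.5), with the blade below it in the gap. I draw the lifter straight back 120 mm along the rails.

```bash
python3 -m handwheel '[[[1,-0.1,-0.018,0,0],[1,-0.2,-0.036,0,0],[1,-0.4,-0.072,0,0],[1,-0.4,-0.072,0,0],[1,-0.4,-0.072,0,0],[1,-0.4,-0.072,0,0],[1,-0.3,-0.054,0,0],[1,-0.15,-0.027,0,0],[1,0,0,0,0],[1,0,0,0,0]]]'; python3 -m handwheel '[[[1,0,0,-0.1,0],[1,0,0,-0.1,0],[1,0,0,-0.1,0],[1,0,0,-0.06,0],[1,0,0,-0.04,0],[1,0,0,0,0],[1,0,0,0,0]]]';python3 m.py 43
```

```text
time_s: 12.1
eef_pos: [353.0, 223.3, 25.0]
ee_rot: [0.001, -0.09, 0.996, 0.0]
force: [-0.1, 0.6, -2.1]
grip_width: 0.214
grip_force: 107.6
time_s: 12.8
eef_pos: [352.4, 223.2, 4.8]
ee_rot: [0.0, -0.09, 0.996, 0.0]
force: [-0.0, -0.7, -0.4]
grip_width: 0.216
grip_force: 107.8
[352.4 223.2   4.8]
top 116 span [155 177] [196 218] circle [558.101888   259.49833611] 0.9528670444111462 encl ((558.1803588867188, 259.5030822753906), 40.04324722290039)
side 78 span [234 170] [268 188] circle [557.38091259 261.99607269] 0.9371788222070307 encl ((556.6986694335938, 262.7523498535156), 42.68662643432617)
```

The lifter is on the bench and its weight is off the wrist. I release, rise and check.

```bash
python3 -m handwheel '[[[0.5,0,0,0,0],[0.3,0,0,0,0],[0,0,0,0,0],[-0.3,0,0,0,0],[-0.3,0,0,0,0],[-0.3,0,0,0.2,0],[-0.3,0,0,0.5,0],[-0.3,0,0,0.8,0],[-0.3,0,0,0.8,0],[-0.3,0,0,0.8,0]]]' 20; python3 -m handwheel '[[[-0.3,0,-0.6,0.6,0],[-0.3,0,-0.9,0,0],[-0.3,0,-0.9,0,0],[-0.3,0,-0.9,0,0],[-0.3,0,-0.9,0,0],[-0.3,0,0,0,0],[-0.3,0,0,0,0],[-0.3,0,0,0,0],[-0.3,0,0,0,0]]]'; python3 m.py 43
python3 - <<'E'
from h import *
a=pickle.load(open("top3.pkl","rb"))["img"][130:380,80:345];b=pickle.load(open("side3.pkl","rb"))["img"][130:380,100:365]
cv2.imwrite("pics/end.png",cv2.resize(np.hstack([a,b]),(795,375)))
E
```

```text
time_s: 13.9
eef_pos: [351.9, 223.0, 162.2]
ee_rot: [0.0, -0.09, 0.996, 0.0]
force: [0.5, 0.2, 1.2]
grip_width: 0.65
grip_force: 0.0
time_s: 14.8
eef_pos: [352.3, 14.2, 189.9]
ee_rot: [0.0, -0.091, 0.996, 0.0]
force: [-0.0, 0.1, 0.4]
grip_width: 0.651
grip_force: 0.0
[352.3  14.2 189.9]
top 113 span [155 177] [195 218] circle [558.19416578 259.75523761] 1.6524324974727804 encl ((558.488525390625, 259.61932373046875), 39.63559341430664)
side 60 span [248 170] [268 188] circle [557.52888105 262.464631  ] 1.4605130309609997 encl ((559.1681518554688, 261.6679382324219), 40.97898864746094)
```

View pics/end.png

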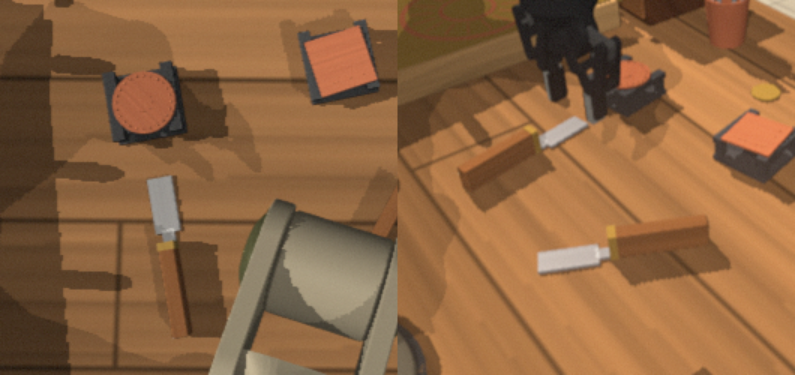

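The medallion is centred on the rails at (144,102), the lifter lies flat on the bench at (168,255), the plaque at (340,62) has not moved, and the gripper is clear of everything.

```bash
python3 -c "
from rig import ctrl
print(ctrl.finish_job())"
```

```text
the job is handed in; nothing more can be done
None
```

The job is handed in after about 15 s of the 48 s: by the last camera check the medallion lies centred on the empty stand's rails (within about 2 mm), the lifter is flat on the bench, and the plaque looks unmoved; the hand-in call returned no verdict.

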